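# Load the glue-up tube to its line

### The job

Fill the clear tube on the wooden foot with walnut discs until the stack's top is level with the dark line round the tube: the two thick small discs, lying flat one on the other, make exactly that height. Leave the thin disc out of the tube, on the bench; the wide disc does not fit.

Things in the scene. Friction and masses are not known exactly. Their poses are not given: they have to be found in the camera images.
- tube_mark (a point): point on the axis of the fixed clear tube at its dark line, 80 mm above the bench, z up. Inner floor 56 mm below this point, rim 14 mm above. Inside diameter 66 mm, flaring over the top 10 mm to 84; outside 74, 92 at the rim; square foot 120 x 120 x 18 mm. No room inside for fingers: hold a disc by its upper half, bring its lower half into the mouth, let go; it drops flat onto the floor or disc below.
- disc_a_center (a point): loose round walnut disc, 54 mm diameter, 28 mm thick, about 42 g, lying flat on the bench; the point is its centre, 14 mm above its underside, z along its axis. Its twin is the same.
- disc_b_center (a point): loose round walnut disc, 54 mm diameter, 28 mm thick, about 42 g, lying flat on the bench; the point is its centre, 14 mm above its underside, z along its axis. Its twin is the same.
- disc_thin_center (a point): loose thin walnut disc, 54 mm diameter, 12 mm thick, lying flat on the bench: not wanted. The point is its centre, 6 mm above its underside, z along its axis. (Also about and not wanted: a wide disc of 96 mm, a square wooden block, a hammer.)

How it is judged:
By the outcome, as a careful person would: the job done as asked, in the order asked, and still so for the second after the job is handed in, with the robot touching nothing.
It also fails if it takes over 72 s, if anything falls off the work surface, if the arm or the gripper's body presses on something with over 40 N, if the wrist force passes 120 N, or if a joint passes its speed limit or range.

### The arm

A 6-joint arm with a two-finger parallel gripper is mounted at the origin on the work surface. World frame = base frame: x ahead of the robot, y to its left, z up, the work surface at z = 0. Lengths are in m, angles in rad, forces in N, time in s.
With the tool pointing down it reaches from about 0.225 to 0.875 m from the base axis. Payload 3.4 kg.
Tool frame: the origin (TCP) lies on the centre line of the jaws, within the pads' length; the fingertips stand 17 mm ahead of it and the grasp point (between the pads) lies 2 mm behind it; z points along the fingers, y is the line along which they close (so a half turn about z gives the same grasp; the last joint's range is limited). The gripper opens to 85 mm and grips with 20 to 120 N. Pads are 22 mm wide; open, the fingers measure 114 mm over their backs; the gripper's body (76 mm by 85 mm) begins 54 mm behind the grasp point. The pads swing forward as they close: fully open they stand 13 mm farther back than shut.
Start: joints at [0.99, 0.276, 1.505, -0, 1.361, -0.121], TCP at [0.255, 0.515, 0.248] pointing down, gripper open.
Joint ranges: [-2.89, 2.89], [-0.75, 2.08], [0.22, 2.7], [-1.18, 4.32], [0.11, 2.71], [-2.7, 2.7]. Speed limits (rad/s): [2.57, 2.57, 3.14, 3.14, 3.14, 3.14].

### API

Orientations are given as a unit quaternion [w, x, y, z].
In Python, from rig import manip gives the robot as it stands.
- The arm moves only by the tool move_arm, never from a script. Its argument "steps" is one flat list of numbers, 7 for each row, row after row: the turn, a rotation vector about the world's x, y, z normalised to -1 to 1, where 1 is 360 degrees, then the shift along the world's x, y, z normalised to -1 to 1, where 1 is 1 m, then the opening, from -1 (shut) to 1 (fully open). A call has exactly 10 rows; each row is the pose to reach, as a shift and turn from the pose commanded when the call began, turning the shorter way round; what a row does not reach only later rows make up. A row lasts 1/10 s, in which the tool goes at most 50 mm and 8.59 degrees, less where a joint would pass 70% of its speed; a pose out of reach is approached as far as the arm can. A call with a number of a shift or a turn outside -1 to 1 is refused whole. A call with a gripper value outside its range is refused whole. The fingers move at their own pace and stop on an object; "squeeze" is the grip in N (left out, the last holds). Time passes only in rows, so rows that repeat a pose let the fingers close, or fill a call up. It gives the time, the measured TCP pose, the force, the opening and the grip force at its end, in the units of the state.
- manip.get_state(): the state, without advancing time (a new reading comes with each control period).
- manip.get_image(name): name is "scene" or "top"; returns a dict with "pixels" (420x560x3 uint8, blue, green, red), "fx", "fy", "cx", "cy" (pixels), "R" (3x3) and "t" (3): a world point X has camera coordinates R X + t. Camera axes: x right, y down, z forward; pixel columns grow to the right and rows downward; lengths in m; the calibration is good to about 2 mm. A picture is of the moment at which its call begins. There is no depth.
- manip.sign_off(): hands the job in; it is judged then, once.
The state is a dict: "clock": time; "qpos": joint angles; "qd": joint speeds; "effort": joint torques, N m; "position": TCP position; "ee_rot": TCP orientation; "contact_force": force on the tool from outside, world axes, zero at the start; "moment": the same for the moment, N m; "width": finger opening in m; "gripper_force": force on a finger pad.
Only numpy, scipy, OpenCV 4.12 (cv2) and the standard library are available. Lean on these libraries where they do the work, as an engineer would, in place of code of your own. Each camera call takes 0.05 s, during which the arm holds its last target. There are 200 camera calls.

## Working session

There is one attempt and no reset: what is moved stays moved. The work goes in short steps, Python scripts to look and compute and a tool call to move; the robot and the scene stay as the last step left them, time stands still between calls to the robot, and variables do not carry over. Pictures are saved under pics/ and viewed, at most 10 in all, crops included, and the job is handed in when it is done.

Besides the shell and the picture viewer there is one more tool, called as a command line: name --argument value ..., lists and objects as JSON in quotes. move_arm: Moves the arm, as the interface text tells. Scaled input: -1 to 1 covers 1 m each way for a shift and 360 degrees each way for a turn. Its arguments: {"type":"object","properties":{"steps":{"type":"array"},"squeeze":{"type":"number"}},"required":["steps"]}

```bash
mkdir -p pics
python3 - <<'E'
from rig import manip
import cv2
for n in("scene","top"):
    i=manip.get_image(n); cv2.imwrite(f"pics/{n}0.png",i["pixels"]); print(n,i["fx"],i["cx"],i["cy"],i["R"],i["t"])
s=manip.get_state(); print(s["clock"],s["position"],s["ee_rot"],s["width"])
E
```

```text
scene 408.7481179486879 281.9096550815443 209.9054486137108 [[-0.63113952  0.77542387  0.01951221]
 [ 0.43282293  0.37293889 -0.82071974]
 [-0.64368254 -0.50954333 -0.5709977 ]] [ 0.37080806 -0.15234965  1.1142556 ]
top 455.72481769158327 278.87749159143516 212.55162897984752 [[-0.00307612 -0.99960247  0.02802571]
 [-0.98618786 -0.0016087  -0.16562279]
 [ 0.16560204 -0.02814809 -0.98579088]] [-0.04064967  0.55598571  0.73967405]
0.1 [0.25494713 0.51490746 0.24752033] [-2.78603509e-04  2.27865555e-01  9.73692256e-01 -7.76313933e-04] 0.08527804828016201
```

View pics/scene0.png

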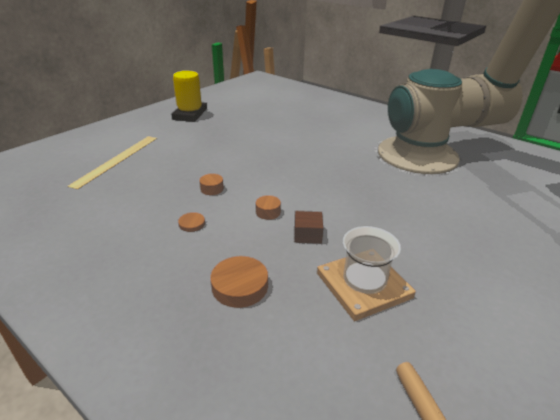

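View pics/top0.png

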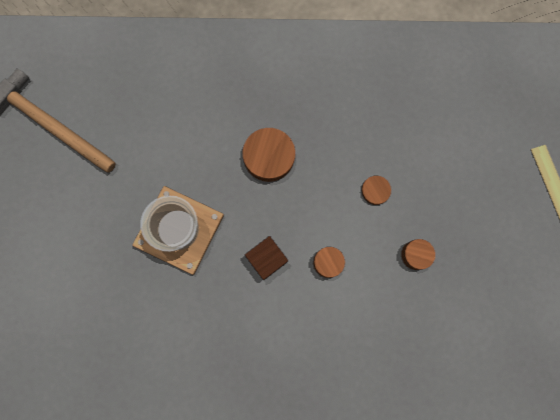

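The scene picture shows the tube at (370,265), a square block at (308,227), thick discs at (268,207) and (211,184), and the thin disc at (191,222). In the top picture the tube rim is at (170,223), the thick discs at (329,262) and (419,254), and the thin disc at (376,190).

```bash
cat > h.py <<'E'
import numpy as np,cv2
from rig import manip
def ray(i,u,v,z):
    R,t=np.array(i["R"]),np.array(i["t"]); c=-R.T@t
    d=R.T@np.array([(u-i["cx"])/i["fx"],(v-i["cy"])/i["fy"],1]); return c+d*(z-c[2])/d[2]
def proj(i,X):
    p=np.array(i["R"])@np.array(X)+np.array(i["t"]); return np.array([p[0]/p[2]*i["fx"]+i["cx"],p[1]/p[2]*i["fy"]+i["cy"]])
E
python3 - <<'E'
from h import *
top=cv2.imread("pics/top0.png"); sc=cv2.imread("pics/scene0.png")
im={n:manip.get_image(n) for n in("scene","top")}
for n,P in (("top",[(329,262),(419,254),(376,190)]),("scene",[(268,207),(211,184),(191,222)])):
  p=im[n]["pixels"]; hsv=cv2.cvtColor(p,cv2.COLOR_BGR2HSV)
  m=((hsv[...,1]>100)&((hsv[...,0]<20))&(hsv[...,2]>60)).astype(np.uint8)
  k,lab,st,ce=cv2.connectedComponentsWithStats(m)
  for (u,v),h in zip(P,(.028,.028,.012)):
    l=lab[v,u]; ms=(lab==l)
    V=p[...,2][ms]; th,_=cv2.threshold(V.reshape(-1,1),0,255,cv2.THRESH_OTSU)
    bm=(ms&(p[...,2]>th)).astype(np.uint8)
    c=max(cv2.findContours(bm,0,1)[0],key=cv2.contourArea); e=cv2.fitEllipse(cv2.convexHull(c))
    w=ray(im[n],*e[0],h)
    # silhouette centroid ~ centre of the solid
    print(n,st[l],ce[l].round(1),"sil->",ray(im[n],*ce[l],h/2).round(4),"top face",e,th,w.round(4))
a=cv2.resize(im["top"]["pixels"][180:285,120:240],None,fx=5,fy=5,interpolation=2)
b=cv2.resize(im["scene"]["pixels"][220:320,310:420],None,fx=5,fy=5,interpolation=2)
cv2.imwrite("pics/a.png",a);cv2.imwrite("pics/b.png",b)
E
```

```text
top [314 247  31  31 740] [329.  261.8] sil-> [ 0.4732 -0.1306  0.014 ] top face ((329.402099609375, 261.4563903808594), (29.111780166625977, 30.301067352294922), 150.0096435546875) 116.0 [ 0.4729 -0.1294  0.028 ]
top [405 239  30  31 721] [419.5 253.7] sil-> [ 0.4872 -0.2933  0.014 ] top face ((420.00408935546875, 253.67242431640625), (28.459840774536133, 30.23234748840332), 139.16725158691406) 117.0 [ 0.4863 -0.2894  0.028 ]
top [362 176  29  28 644] [376.1 189.5] sil-> [ 0.6062 -0.2217  0.006 ] top face ((376.4866943359375, 189.17941284179688), (26.922954559326172, 28.429107666015625), 133.4362335205078) 117.0 [ 0.6055 -0.221   0.012 ]
scene [256 196  24  22 382] [267.  205.2] sil-> [ 0.472  -0.1354  0.014 ] top face ((267.54608154296875, 202.30348205566406), (13.709507942199707, 23.819822311401367), 89.50613403320312) 134.0 [ 0.4787 -0.1281  0.028 ]
scene [200 174  23  20 324] [210.  182.5] sil-> [ 0.4872 -0.296   0.014 ] top face ((210.69598388671875, 179.31793212890625), (11.12558364868164, 22.679731369018555), 85.67160034179688) 136.0 [ 0.4919 -0.287   0.028 ]
scene [179 213  25  18 339] [190.8 220.8] sil-> [ 0.6073 -0.2237  0.006 ] top face ((190.96522521972656, 219.82908630371094), (14.429255485534668, 25.1290340423584), 82.77545166015625) 139.0 [ 0.61   -0.2192  0.012 ]
```

View pics/a.png

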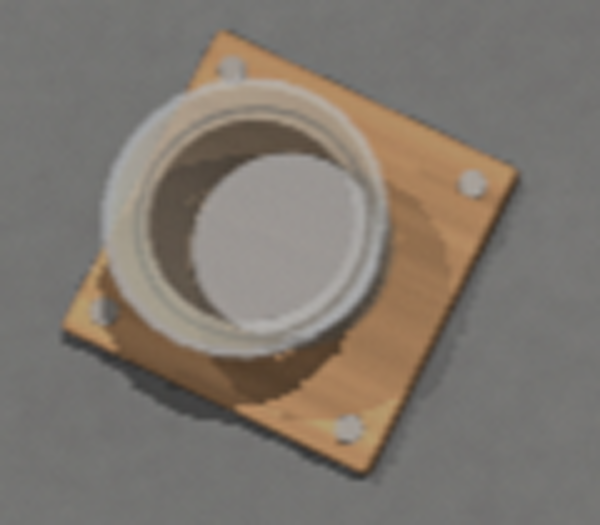

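View pics/b.png

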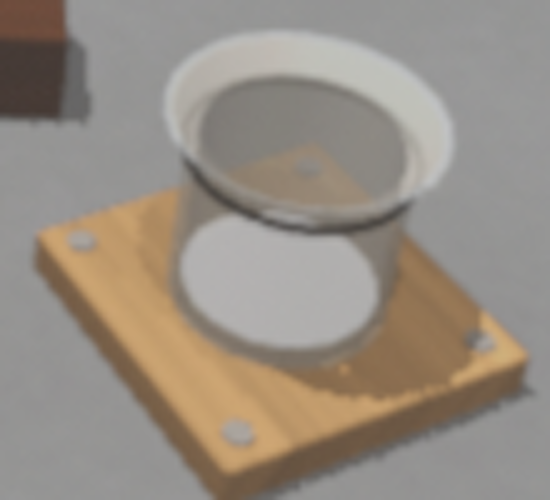

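The crops show the foot's top corners, tube crop a: (221,30), (519,175), (365,472), (63,325), with the rim centred near (245,218). In crop b the rim spans 164–455 by 30–228, with the dark ring below it.

Run:
```python
from h import *
im={n:manip.get_image(n) for n in("scene","top")}
f=lambda n,U,V,o,z:ray(im[n],(U+.5)/5-.5+o[0],(V+.5)/5-.5+o[1],z)
T=(120,180);S=(310,220)
C=np.array([f("top",*c,T,.018) for c in[(221,30),(519,175),(365,472),(63,325)]]);print(C.round(4),C.mean(0))
print("rim",f("top",245,218,T,.094),f("scene",309,129,S,.094),"flat",f("top",280,242,T,.024),f("scene",280,282,S,.024))
C=np.array([f("scene",*c,S,.018) for c in[(40,240),(222,473),(525,358),(305,145)]]);print(C.round(4),C.mean(0))
t=im["top"]["pixels"];s=im["scene"]["pixels"]
A=[cv2.resize(x,(390,290),interpolation=2) for x in (t[240:280,305:359],t[233:273,393:447],s[187:227,240:294],s[163:203,184:238])]
cv2.imwrite("pics/d.png",np.vstack([np.hstack(A[:2]),np.hstack(A[2:])]))
print(t[262,300:350:1].tolist()[8:44:2])
```

```text
[[0.6095 0.1647 0.018 ]
 [0.557  0.0571 0.018 ]
 [0.452  0.1088 0.018 ]
 [0.5034 0.2156 0.018 ]] [0.53048958 0.13653641 0.018     ]
rim [0.53044274 0.13729391 0.094     ] [0.53893746 0.13952177 0.094     ] flat [0.53200912 0.13978129 0.024     ] [0.53503358 0.13779645 0.024     ]
[[0.5649 0.061  0.018 ]
 [0.6141 0.1634 0.018 ]
 [0.5081 0.2144 0.018 ]
 [0.4594 0.1063 0.018 ]] [0.53663026 0.13628409 0.018     ]
[[98, 99, 100], [70, 71, 71], [62, 64, 65], [33, 53, 86], [63, 96, 149], [59, 91, 144], [58, 90, 142], [60, 92, 145], [64, 99, 156], [65, 100, 158], [63, 97, 152], [65, 100, 159], [66, 101, 160], [59, 91, 143], [58, 90, 144], [60, 93, 147], [60, 93, 148], [62, 94, 149]]
```

View pics/d.png

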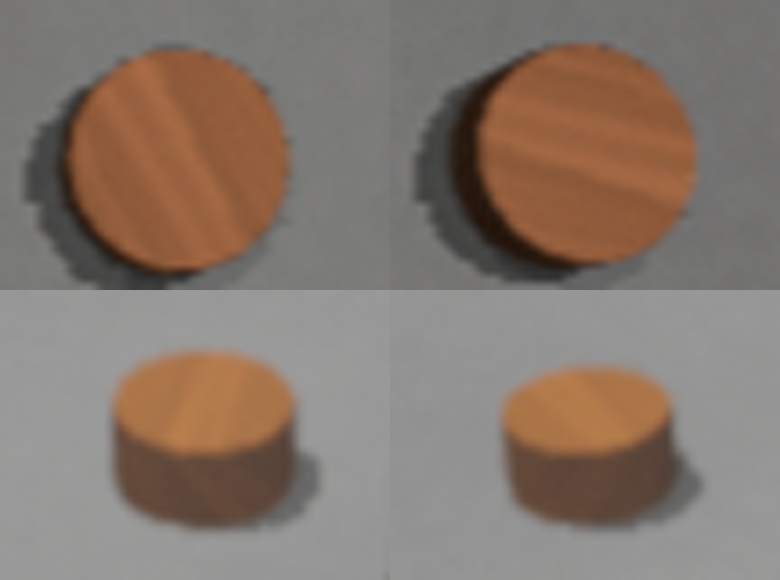

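The top faces are cleanly segmented. The two cameras agree on y and differ by a constant ~6 mm in x, so relative positions are good. Averages: a ≈ (.4755,-.129), b ≈ (.489,-.2885), tube ≈ (.534,.138).

move_arm --steps '[0,0,0,0.2205,-0.644,-0.128,1,0,0,0,0.2205,-0.644,-0.128,1,0,0,0,0.2205,-0.644,-0.128,1,0,0,0,0.2205,-0.644,-0.128,1,0,0,0,0.2205,-0.644,-0.128,1,0,0,0,0.2205,-0.644,-0.128,1,0,0,0,0.2205,-0.644,-0.128,1,0,0,0,0.2205,-0.644,-0.128,1,0,0,0,0.2205,-0.644,-0.128,1,0,0,0,0.2205,-0.644,-0.128,1]' --squeeze 30

```text
clock: 1.3
position: [0.4148, 0.0485, 0.1559]
ee_rot: [0.001, 0.228, 0.974, 0.0]
contact_force: [0.0, 1.2, 0.2]
width: 0.0855
gripper_force: 0.0
```

move_arm --steps '[0,0,0,0.0605,-0.1775,-0.09,1,0,0,0,0.0605,-0.1775,-0.09,1,0,0,0,0.0605,-0.1775,-0.09,1,0,0,0,0.0605,-0.1775,-0.09,1,0,0,0,0.0605,-0.1775,-0.09,1,0,0,0,0.0605,-0.1775,-0.09,1,0,0,0,0.0605,-0.1775,-0.09,1,0,0,0,0.0605,-0.1775,-0.09,1,0,0,0,0.0605,-0.1775,-0.09,1,0,0,0,0.0605,-0.1775,-0.09,1]'

```text
clock: 2.3
position: [0.4749, -0.1261, 0.0666]
ee_rot: [0.001, 0.227, 0.974, -0.0]
contact_force: [0.4, -0.3, -0.1]
width: 0.0852
gripper_force: 0.0
```

Run:
```python
from h import *
s=manip.get_state();print(s["clock"],s["position"],s["qpos"])
i={n:manip.get_image(n)["pixels"] for n in("scene","top")}
cv2.imwrite("pics/e.png",np.hstack([cv2.resize(i["scene"][110:240,210:340],(400,400)),cv2.resize(i["top"][200:330,260:390],(400,400))]))
```

```text
2.3 [ 0.47491138 -0.12612761  0.06662159] [-4.01428140e-01  3.29865799e-01  1.94430007e+00  2.37010157e-04
  8.66341433e-01 -1.51417627e+00]
```

View pics/e.png

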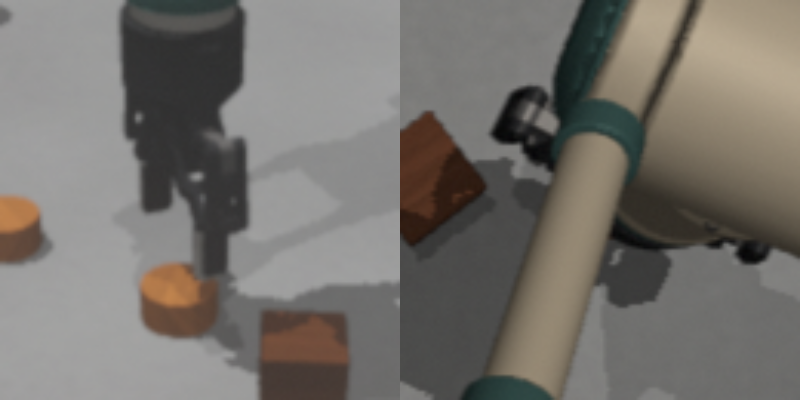

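The open fingers straddle the disc. In scene pixels the tips are at about (278,199) and (260,178), with the disc between and below them.

Run:
```python
from h import *
i=manip.get_image("scene");d=np.array([.444,.896])
for z in (.04,.05,.055,.06,.065): print(z,*[proj(i,[*(np.array([.475,-.126])+k*d),z]).round(1) for k in(-.048,0,.048)])
```

```text
0.04 [260.8 186. ] [269.4 197.1] [278.9 209.2]
0.05 [260.7 182. ] [269.5 193.1] [279.  205.1]
0.055 [260.7 180. ] [269.5 191. ] [279. 203.]
0.06 [260.7 178. ] [269.5 188.9] [279.  200.9]
0.065 [260.6 176. ] [269.5 186.9] [279.1 198.8]
```

move_arm --steps '[0,0,0,0.001,-0.003,-0.02,1,0,0,0,0.001,-0.003,-0.04,1,0,0,0,0.001,-0.003,-0.04,1,0,0,0,0.001,-0.003,-0.04,-1,0,0,0,0.001,-0.003,-0.04,-1,0,0,0,0.001,-0.003,-0.04,-1,0,0,0,0.001,-0.003,-0.04,-1,0,0,0,0.001,-0.003,-0.04,-1,0,0,0,0.001,-0.003,-0.04,-1,0,0,0,0.001,-0.003,-0.04,-1]' --squeeze 30

```text
clock: 3.45
position: [0.4766, -0.1304, 0.0271]
ee_rot: [0.001, 0.228, 0.974, -0.0]
contact_force: [-0.9, -0.0, 6.0]
width: 0.0529
gripper_force: 31.8
```

move_arm --steps '[0,0,0,0,0,0.05,-1,0,0,0,0,0,0.1,-1,0,0,0,0,0,0.12,-1,0,0,0,0.0115,0.054,0.12,-1,0,0,0,0.023,0.1,0.12,-1,0,0,0,0.035,0.15,0.12,-1,0,0,0,0.046,0.2,0.12,-1,0,0,0,0.0575,0.245,0.12,-1,0,0,0,0.0575,0.2675,0.12,-1,0,0,0,0.0575,0.2675,0.12,-1]'

```text
clock: 4.45
position: [0.5333, 0.1408, 0.1459]
ee_rot: [0.0, 0.226, 0.974, 0.001]
contact_force: [-0.2, -0.8, -0.3]
width: 0.0529
gripper_force: 32.1
```

Run:
```python
from h import *
s=manip.get_state();print(s["clock"],s["position"],s["width"])
i={n:manip.get_image(n)["pixels"] for n in("scene","top")}
cv2.imwrite("pics/f.png",np.hstack([cv2.resize(i["scene"][180:330,300:430],(520,600),interpolation=2),cv2.resize(i["top"][170:330,130:205],(280,600),interpolation=2)]))
```

```text
4.45 [0.53334474 0.14075973 0.14593764] 0.05287239325564359
```

View pics/f.png

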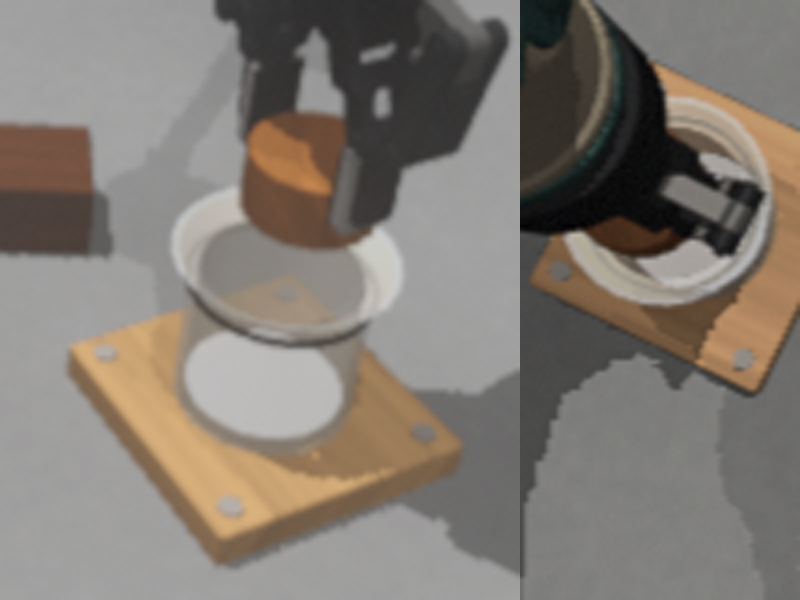

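Disc held level above the tube. In scene pixels its left edge is at ≈ (360.5,220), the near pad's bottom at ≈ (386,238), and the disc's bottom front at ≈ (376,241).

Run:
```python
from h import *
i=manip.get_image("scene");c=np.array([.5333,.1408]);d=np.array([.444,.896]);n=np.array([.896,-.444])
for z in (.115,.12,.125,.13,.135): print(z,"pad",proj(i,[*(c+.0265*d+.011*n),z]).round(1),proj(i,[*(c+.041*d),z]).round(1))
th=np.linspace(0,2*np.pi,200)
for o in(-.004,0,.004):
  for z in(.119,.147):
    P=np.array([proj(i,[c[0]+o*n[0]+.027*np.cos(t),c[1]+o*n[1]+.027*np.sin(t),z]) for t in th]);print(o,z,P.min(0).round(1),P.max(0).round(1))
for x in (.530,.534,.538):
  P=np.array([proj(i,[x+.046*np.cos(t),.138+.046*np.sin(t),.094]) for t in th]);print(x,P.min(0).round(1),P.max(0).round(1))
```

```text
0.115 pad [380.2 245.4] [392.1 249.3]
0.12 pad [380.7 242.8] [392.7 246.7]
0.125 pad [381.2 240.2] [393.3 244.1]
0.13 pad [381.7 237.6] [393.9 241.4]
0.135 pad [382.3 234.9] [394.5 238.8]
-0.004 0.119 [360.8 220.5] [396.2 241.9]
-0.004 0.147 [363.2 206.1] [399.6 227. ]
0 0.119 [358.6 221.1] [394.1 242.6]
0 0.147 [361.  206.6] [397.4 227.7]
0.004 0.119 [356.4 221.7] [392.  243.3]
0.004 0.147 [358.7 207.2] [395.3 228.3]
0.53 [344.2 224.8] [403.  261.8]
0.534 [342.8 225.9] [401.9 263.2]
0.538 [341.5 227. ] [400.8 264.6]
```

move_arm --steps '[0,0,0,0.002,-0.0035,0,-1,0,0,0,0.002,-0.0035,0,-1,0,0,0,0.002,-0.0035,-0.01,-1,0,0,0,0.002,-0.0035,-0.02,-1,0,0,0,0.002,-0.0035,-0.025,-1,0,0,0,0.002,-0.0035,-0.03,-1,0,0,0,0.002,-0.0035,-0.035,-1,0,0,0,0.002,-0.0035,-0.035,-1,0,0,0,0.002,-0.0035,-0.035,-1,0,0,0,0.002,-0.0035,-0.035,-1]'

```text
clock: 5.6
position: [0.5356, 0.134, 0.1112]
ee_rot: [0.0, 0.228, 0.974, 0.0]
contact_force: [0.4, -0.0, -0.4]
width: 0.0523
gripper_force: 32.1
```

move_arm --steps '[0,0,0,0,0.003,0,-1,0,0,0,0,0.003,0,-1,0,0,0,0,0.003,0,-1,0,0,0,0,0.003,0,-1,0,0,0,0,0.003,0,1,0,0,0,0,0.003,0,1,0,0,0,0,0.003,0,1,0,0,0,0,0.003,0,1,0,0,0,0,0.003,0,1,0,0,0,0,0.003,0.03,1]'

```text
clock: 6.6
position: [0.5324, 0.1365, 0.1378]
ee_rot: [-0.004, 0.228, 0.974, -0.002]
contact_force: [-1.1, 0.2, -0.0]
width: 0.0852
gripper_force: 0.0
```

move_arm --steps '[0,0,0,0,0,0.05,1,0,0,0,0,-0.05,0.05,1,0,0,0,-0.01,-0.1,0.05,1,0,0,0,-0.02,-0.15,0.05,1,0,0,0,-0.025,-0.2,0.05,1,0,0,0,-0.03,-0.25,0.05,1,0,0,0,-0.04,-0.3,0.05,1,0,0,0,-0.045,-0.35,0.05,1,0,0,0,-0.045,-0.4,0.05,1,0,0,0,-0.045,-0.425,0.0,1]'

```text
clock: 7.6
position: [0.4941, -0.2917, 0.1526]
ee_rot: [0.007, 0.229, 0.973, -0.004]
contact_force: [1.2, -0.3, -0.3]
width: 0.0856
gripper_force: 0.0
```

Run:
```python
from h import *
s=manip.get_state();print(s["clock"],s["position"],s["width"])
i={n:manip.get_image(n)["pixels"] for n in("scene","top")}
cv2.imwrite("pics/g.png",np.hstack([cv2.resize(i["scene"][180:330,180:430],(500,300),interpolation=2),cv2.resize(i["top"][170:290,120:240],(300,300),interpolation=2)]))
```

```text
7.6 [ 0.4940999  -0.29166781  0.1525886 ] 0.08561558546147292
```

View pics/g.png

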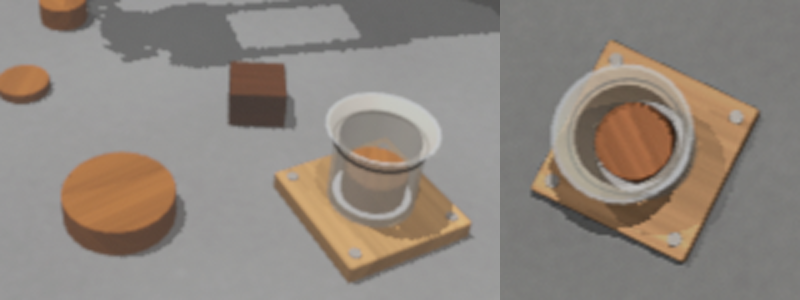

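The first disc lies flat on the tube's floor. Now the second.

move_arm --steps '[0,0,0,0,0,-0.03,1,0,0,0,0,0,-0.07,1,0,0,0,0,0,-0.07,1,0,0,0,0,0,-0.07,1,0,0,0,0,0,-0.07,1,0,0,0,0,0,-0.07,1,0,0,0,0,0,-0.07,1,0,0,0,0,0,-0.07,1,0,0,0,0,0,-0.07,1,0,0,0,0,0,-0.07,1]'

```text
clock: 8.7
position: [0.4904, -0.2843, 0.0777]
ee_rot: [0.0, 0.228, 0.974, -0.0]
contact_force: [0.1, -1.0, -0.8]
width: 0.0854
gripper_force: 0.0
```

move_arm --steps '[0,0,0,-0.001,-0.005,-0.02,1,0,0,0,-0.001,-0.005,-0.04,1,0,0,0,-0.001,-0.005,-0.051,1,0,0,0,-0.001,-0.005,-0.051,1,0,0,0,-0.001,-0.005,-0.051,-1,0,0,0,-0.001,-0.005,-0.051,-1,0,0,0,-0.001,-0.005,-0.051,-1,0,0,0,-0.001,-0.005,-0.051,-1,0,0,0,-0.001,-0.005,-0.051,-1,0,0,0,-0.001,-0.005,-0.051,-1]' --squeeze 30

```text
clock: 9.7
position: [0.4901, -0.2898, 0.0278]
ee_rot: [0.001, 0.228, 0.974, -0.0]
contact_force: [-0.2, 0.9, 5.9]
width: 0.0529
gripper_force: 31.7
```

move_arm --steps '[0,0,0,0,0,0.05,-1,0,0,0,0,0,0.1,-1,0,0,0,0,0.03,0.13,-1,0,0,0,0.005,0.08,0.13,-1,0,0,0,0.01,0.13,0.13,-1,0,0,0,0.015,0.18,0.13,-1,0,0,0,0.02,0.23,0.13,-1,0,0,0,0.03,0.28,0.13,-1,0,0,0,0.035,0.32,0.13,-1,0,0,0,0.04,0.36,0.13,-1]'

```text
clock: 10.7
position: [0.5292, 0.0728, 0.1566]
ee_rot: [0.0, 0.227, 0.974, 0.0]
contact_force: [0.8, 0.8, 0.3]
width: 0.0526
gripper_force: 32.0
```

move_arm --steps '[0,0,0,0.004,0.03,0,-1,0,0,0,0.004,0.05,0,-1,0,0,0,0.004,0.06,0,-1,0,0,0,0.004,0.066,0,-1,0,0,0,0.004,0.066,0,-1,0,0,0,0.004,0.066,0,-1,0,0,0,0.004,0.066,0,-1,0,0,0,0.004,0.066,0,-1,0,0,0,0.004,0.066,0,-1,0,0,0,0.004,0.066,0,-1]'

```text
clock: 11.7
position: [0.5334, 0.1364, 0.1566]
ee_rot: [0.0, 0.228, 0.974, 0.0]
contact_force: [0.1, -0.1, -0.8]
width: 0.0526
gripper_force: 32.0
```

move_arm --steps '[0,0,0,0.0015,0,-0.01,-1,0,0,0,0.0015,0,-0.02,-1,0,0,0,0.0015,0,-0.03,-1,0,0,0,0.0015,0,-0.035,-1,0,0,0,0.0015,0,-0.04,-1,0,0,0,0.0015,0,-0.045,-1,0,0,0,0.0015,0,-0.045,-1,0,0,0,0.0015,0,-0.045,-1,0,0,0,0.0015,0,-0.045,-1,0,0,0,0.0015,0,-0.045,-1]'

```text
clock: 12.7
position: [0.5351, 0.1367, 0.1119]
ee_rot: [0.0, 0.228, 0.974, 0.0]
contact_force: [0.3, -0.7, -1.1]
width: 0.0525
gripper_force: 32.0
```

move_arm --steps '[0,0,0,0,0,0,1,0,0,0,0,0,0,1,0,0,0,0,0,0,1,0,0,0,0,0,0,1,0,0,0,0,0,0,1,0,0,0,0,0,0,1,0,0,0,0,0,0,1,0,0,0,0,0,0.03,1,0,0,0,0,0,0.06,1,0,0,0,0,0,0.1,1]'

```text
clock: 13.7
position: [0.5338, 0.1366, 0.2112]
ee_rot: [-0.002, 0.228, 0.974, -0.001]
contact_force: [0.2, -0.0, -0.6]
width: 0.0853
gripper_force: 0.0
```

move_arm --steps '[0,0,0,0,-0.05,0.02,1,0,0,0,-0.02,-0.1,0.02,1,0,0,0,-0.03,-0.15,0.02,1,0,0,0,-0.04,-0.2,0.02,1,0,0,0,-0.05,-0.25,0.02,1,0,0,0,-0.05,-0.3,0.02,1,0,0,0,-0.05,-0.35,0.02,1,0,0,0,-0.05,-0.36,0.02,1,0,0,0,-0.05,-0.36,0.02,1,0,0,0,-0.05,-0.36,0.02,1]'

```text
clock: 14.7
position: [0.4845, -0.2231, 0.2313]
ee_rot: [-0.0, 0.229, 0.974, 0.001]
contact_force: [1.1, -0.2, 0.3]
width: 0.0855
gripper_force: 0.0
```

Run:
```python
from h import *
s=manip.get_state();print(s["clock"],s["position"],s["width"])
i={n:manip.get_image(n)["pixels"] for n in("scene","top")}
cv2.imwrite("pics/k.png",np.hstack([cv2.resize(i["scene"][210:320,310:420],(400,400),interpolation=2),cv2.resize(i["top"][170:280,120:230],(400,400),interpolation=2)]))
```

```text
14.7 [ 0.484541   -0.22314385  0.23125176] 0.08553100126196933
```

View pics/k.png

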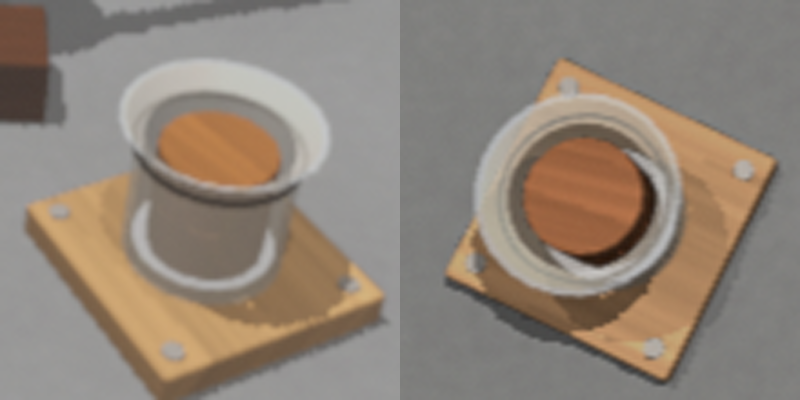

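The pictures show both discs stacked flat in the tube, with the top face at (218,148) in the left crop, level with the dark line. The gripper is well clear.

```bash
python3 -c "
from rig import manip
print(manip.sign_off())"
```

```text
the job is handed in; nothing more can be done
None
```

The job is handed in: the last pictures show both thick discs lying flat in the tube with the stack's top level with the dark line, and I left the thin disc untouched on the bench (about 15 s used).

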